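# Park the rinsed globe decanter to drain

## Task

The rinsed globe decanter has to drain. First push the terracotta dish along the shelf until it touches both of the cradle's stop studs, then turn the cradle's knob clockwise, click by click, to the sixth click past upright (upright is the long mark on the dial and counts as zero), and leave it resting in that click. Move the decanter by its knob only, never by the glass, and leave everything else standing where it is.

Things in the scene. Friction and masses are not known exactly. Their poses are not given: they have to be found in the camera images.
- cradle: Steel cradle, fixed; place and yaw vary. Origin on the shelf (z = 0) straight below the globe's centre. z up, -x the front (dish goes there, mouth tips that way). Feet of 8 mm high flat bar, 150 mm long along x, at y = +-82 mm, with uprights at x = 0 up to 175 mm. Gearbox on a post at x = 0, y = -130 mm, carrying a dial plate (80 mm diameter, top 186 mm up) and the knob.
- decanter: Empty glass globe decanter, 120 mm diameter, clamped in the cradle's turning ring. Origin at the globe's centre, 160 mm above the shelf; its z axis runs out through the neck to the mouth, 135 mm away; y is the turning axis. Tips with the knob, mouth forwards and down.
- seat (a point): Where the centre of the dish's underside is when the dish touches both studs: on the shelf 100 mm in front of the cradle's origin (cradle x = -100 mm, y = 0). Axes as the cradle's. The studs are upright rubber-sleeved pins, 12 mm diameter, 29 mm high, at +39 mm in x and +-33 mm in y from this point. The way in is open from the front, moving towards cradle +x.
- dish: Small round terracotta dish, loose, 150 to 270 g, outside diameter 90 mm from 12 mm up to the rim (80 mm at the foot), 28 mm high, upright wall 8 mm thick, inner floor 7 mm up. Origin at the centre of its underside; z up; yaw means nothing.
- knob_grip (a point): On the knob's upright turning axis, half-way up its grip, 204.5 mm above the shelf. The grip is a steel bar 12 mm thick, 26 mm high (191.5 to 217.5 mm above the shelf), about 55 mm long, on a round skirt of 45 mm diameter whose top is 191.5 mm up. The point's x axis runs along the bar to its pointed end, the pointer, which has a black line on top; the point turns with the knob.
- knob (a joint): Knob angle, rad, growing clockwise from above. 0 = decanter upright, pointer at the one long mark (cradle +x). Clicks every 22.5 deg (0.3927 rad), each with a short mark, and rests only in a click; end stops 3 clicks before and 8 after upright. Starts upright or 1 or 2 clicks before it. Takes up to about 0.2 N m, then snaps into the nearest click. Tips the decanter by the same angle. Sixth click = 2.356.
- mouth (a point): Centre of the decanter's mouth (44 mm lip diameter), on the turning globe; z axis out of the mouth.
- glass_a: Glencairn glass, upright, 115 mm high, 66 mm across; origin under its foot. A bystander.
- glass_b: The second glencairn glass, same as the first. A bystander.
- jigger: Stainless double-cone jigger, upright, 85 mm high, 45 mm across; origin under it. A bystander.
- stopper: The decanter's glass stopper standing on its plug end, 70 mm high, 52 mm across; origin under it. A bystander.
- bottle: Full amber bottle, 225 mm high, 74 mm diameter; origin under it. A bystander.
- coasters: Stack of round cork coasters, 96 mm diameter, 20 mm high; origin under it. A bystander.
- jug: Small white ceramic handled mug, 85 mm high, 72 mm across; origin under it. A bystander.
- spoon: Steel bar spoon 200 mm long, lying flat; origin at its middle. A bystander.
There are look-alikes about, which are no part of the job. Leave any black or yellow look-alike of the dish alone.

How it is judged (in metres and radians):
On the way, in this order (a step that is already met when the one before it is completed fails the run):
1. the dish stands on the shelf against both stop studs, with the decanter not yet tipped to drain (horizontal distance between dish and seat below 0.005 m and height (world z) of dish below 0.003 m and angle between dish's own z axis and vertical below 0.05 rad and linear speed of dish below 0.01 m/s and value of joint knob below 2.16 rad), for 0.2 s.
2. the knob rests in the sixth click (value of joint knob between 2.266 and 2.446 rad and velocity of joint knob between -0.1 and 0.1 rad/s), for 0.3 s.
At the end, for the whole second after the job is handed in: The dish stands flat and still on the shelf against both studs (its centre within 5 mm of the seat), the knob rests in the sixth click from upright (2.356 rad within 0.09), and so the mouth of the decanter is over the dish (within 20 mm) (all of step 2 and horizontal distance between dish and seat below 0.005 m and height (world z) of dish below 0.003 m and angle between dish's own z axis and vertical below 0.05 rad and linear speed of dish below 0.01 m/s and horizontal distance between mouth and dish below 0.02 m); the robot touches nothing.
It fails at once if the robot pushes or holds the glass decanter itself (contact force between any of the arm, the fingers and decanter above 1 N).
It fails at once if a bystander is moved by more than 20 mm or tipped (distance of any of glass_a, glass_b, jigger, stopper, bottle, coasters, jug, spoon from where it was at the start of the episode above 0.02 m or angle between any of glass_a, glass_b, jigger, stopper, bottle, jug's own z axis and vertical above 0.5 rad).
It also fails if it takes over 72 s, if anything falls off the work surface, if the arm or the gripper's body presses on something with over 40 N, if the wrist force passes 120 N, or if a joint passes its speed limit or range.

## Robot

A 7-joint arm with a two-finger parallel gripper is mounted at the origin on the work surface. World frame = base frame: x ahead of the robot, y to its left, z up, the work surface at z = 0. Lengths are in m, angles in degrees, forces in N, time in s.
With the tool pointing down it reaches from about 0.425 to 0.95 m from the base axis. Payload 4.7 kg.
Tool frame: the origin (TCP) lies at the very end of the fingers, on their centre line; the grasp point (between the pads) lies ctrl.hold_point_z behind it (ctrl.hold_point_z is the distance from the TCP to the grasp point, in m); z points along the fingers, y is the line along which they close (so a half turn about z gives the same grasp; the last joint's range is limited). The gripper opens to 87 mm and grips with 3 to 60 N. Pads are 19 mm wide; open, the fingers measure 117 mm over their backs; the gripper's body (75 mm by 190 mm) begins 51 mm behind the grasp point.
Start: joints at [-67.603, 26.849, -2.785, 87.806, 1.381, 65.374, -4.715], TCP at [0.275, 0.616, 0.223] pointing down, gripper open.
Joint ranges: [-148.3, 148.3], [-19.14, 114.17], [-79.39, 73.82], [5.75, 140.21], [-59.74, 239.74], [12.07, 113.84], [-152.46, 152.46]. Speed limits (degrees/s): [147.25, 147.25, 180, 180, 180, 180, 180].

## Interface

Orientations are given as [roll, pitch, yaw] about the fixed x, y, z axes, in that order (R = Rz(yaw) Ry(pitch) Rx(roll)).
In Python, from rig import ctrl gives the robot as it stands. The module is installed in compiled form; this text tells all that it offers.
- The arm moves only by the shell command python3 -m handwheel 'ROWS'. ROWS is JSON, a list of rows, each a list of 7 numbers: the turn, a rotation vector about the world's x, y, z in degrees, then the shift along the world's x, y, z in mm, then the closure in counts, from 0 (fully open) to 255 (shut). In form: [[rx, ry, rz, dx, dy, dz, grip], ...]. A call has 1 to 8 rows; each row shifts and turns the commanded pose from where the row before left it; what a row does not reach is not made up. A row lasts 1/8 s, in which the tool goes at most 62.5 mm and 10.7 degrees, less where a joint would pass 70% of its speed; a pose out of reach is approached as far as the arm can. A call is refused whole if a number of a shift passes 62.5 or a number of a turn 10.7, either way. A call with a gripper value outside its range is refused whole. The fingers move at their own pace and stop on an object; the grip force is fixed at half the most. Time passes only in rows, so rows that do not move let the fingers close. It gives the time, the measured TCP pose, the force, the opening and the grip force at its end, in the units of the state.
- ctrl.get_state(): the state, without advancing time (a new reading comes with each control period).
- ctrl.read_camera(name): name is "scene" or "top" or "wrist"; returns a dict with "image" (400x640x3 uint8, red, green, blue), "camera_matrix" (3x3 intrinsics, pixels), "rvec" (rotation vector, rad) and "tvec" (3), from world to camera coordinates, as OpenCV has them; the wrist camera has in their place "mount" (4x4, takes a point from camera to tool coordinates, whose origin is the TCP and whose axes are the flange's). Camera axes: x right, y down, z forward; pixel columns grow to the right and rows downward; lengths in m; the calibration is good to about 2 mm. A picture is of the moment at which its call begins: read the wrist's pose just before it. There is no depth.
- ctrl.sign_off(): hands the job in; it is judged then, once.
The state is a dict: "clock": time; "q": joint angles; "joint_vel": joint speeds; "joint_efforts": joint torques, N m; "eef_pos": TCP position; "orientation": TCP orientation; "force": force on the tool from outside, world axes, zero at the start; "torque": the same for the moment, N m; "width": opening from 0.0 (shut) to 1.0 (fully open); "grip_force": force on a finger pad.
Only numpy, scipy, OpenCV 4.12 (cv2) and the standard library are available. Lean on these libraries where they do the work, as an engineer would, in place of code of your own. Each camera call takes 0.05 s, during which the arm holds its last target. There are 200 camera calls.

## Working session

There is one attempt and no reset: what is moved stays moved. The work goes in short steps, Python scripts to look and compute and a shell command to move; the robot and the scene stay as the last step left them, time stands still between calls to the robot, and variables do not carry over. Pictures are saved under pics/ and viewed, at most 10 in all, crops included, and the job is handed in when it is done.

```bash
mkdir -p pics; cat > h.py <<'E'
import numpy as np, cv2
from rig import ctrl
from scipy.spatial.transform import Rotation as Ro
def cam(n):
    s=ctrl.get_state(); c=ctrl.read_camera(n); K=np.array(c["camera_matrix"])
    if n=="wrist":
        T=np.eye(4); T[:3,:3]=Ro.from_euler('xyz',s["orientation"],degrees=True).as_matrix(); T[:3,3]=s["eef_pos"]
        W=T@np.array(c["mount"])
    else:
        W=np.eye(4); R=cv2.Rodrigues(np.array(c["rvec"],float))[0]; W[:3,:3]=R.T; W[:3,3]=-R.T@np.array(c["tvec"]).ravel()
    return c["image"],K,W
def save(n,f,crop=None,k=1):
    im,K,W=cam(n); np.savez("pics/"+f+".npz",K=K,W=W,im=im)
    o=im[...,::-1]
    if crop: o=o[crop[1]:crop[3],crop[0]:crop[2]]
    cv2.imwrite("pics/"+f+".png",cv2.resize(o,None,fx=k,fy=k,interpolation=cv2.INTER_CUBIC))
def ray(f,u,v,z):
    d=np.load("pics/"+f+".npz"); r=d["W"][:3,:3]@np.linalg.solve(d["K"],[u,v,1]); o=d["W"][:3,3]
    return o+r*(z-o[2])/r[2]
def proj(f,p):
    d=np.load("pics/"+f+".npz"); q=d["W"][:3,:3].T@(np.array(p)-d["W"][:3,3]); q=d["K"]@q; return q[:2]/q[2]
E
python3 -c "
from h import *
save('top','top1',k=1.25);save('scene','sc1',k=1.25)
print(ctrl.get_state(),ctrl.hold_point_z)"
```

```text
{'clock': 0.1, 'q': array([-67.60386334,  26.89280289,  -2.78542465,  87.86820724,
         1.38251878,  65.37422351,  -4.71388003]), 'joint_vel': array([-0.01661998, -0.06555713,  0.02575133, -0.1293614 ,  0.01506004,
        0.04433228,  0.09656547]), 'joint_efforts': array([ 9.25493405e-04, -5.09165847e+01, -8.10774509e-02, -2.36830437e+01,
       -6.15358748e-02,  3.43912980e-02,  7.28363716e-05]), 'eef_pos': array([0.27486859, 0.61590137, 0.22159324]), 'orientation': array([-1.79898490e+02,  4.57406625e-03,  1.55952985e+02]), 'force': array([ 0.14561151, -0.56696452,  0.41507433]), 'torque': array([0.00979075, 0.02595836, 0.01136956]), 'grip_force': 0.0, 'width': 0.9996459873249604} 0.0187
```

View pics/top1.png

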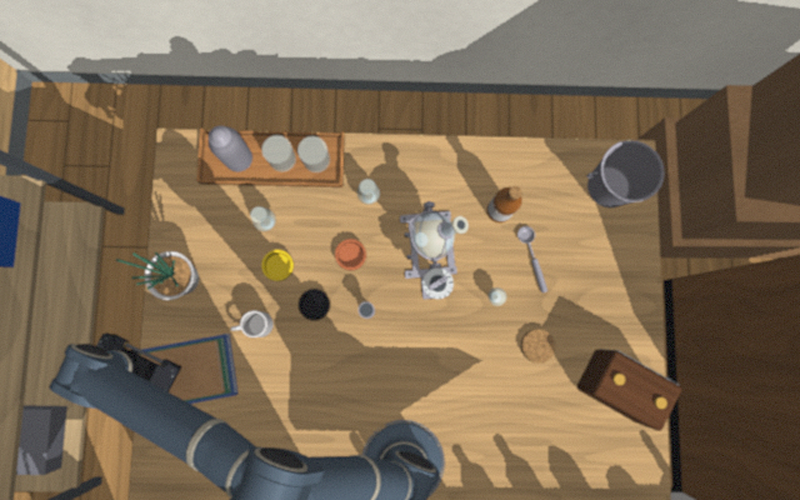

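View pics/sc1.png

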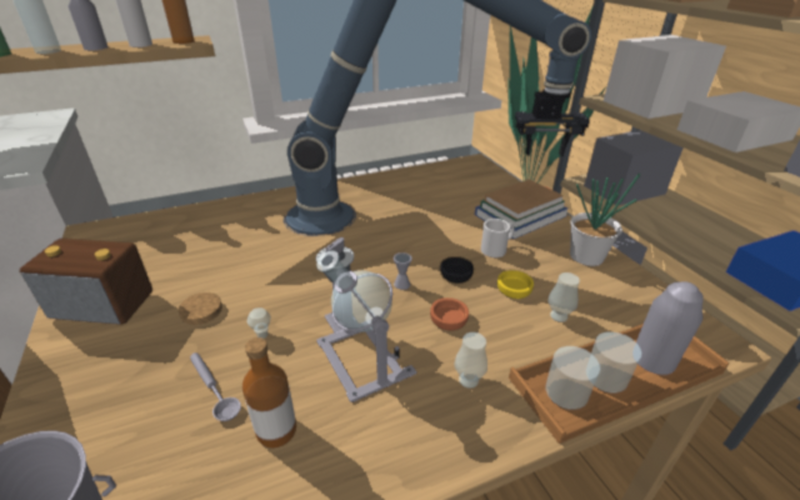

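Top view (800-wide pixels): there are three dish candidates, yellow (278,264), black (314,304) and terracotta (350,254). The terracotta one fits by colour. The globe is at (432,235), the gearbox dial at (437,283), and the mouth at (461,225), tipped backwards. I'll confirm with an enlarged crop.

```bash
python3 -c "
from h import *
save('top','top2',(240,140,400,260),5)
im=np.load('pics/top2.npz')['im']
hsv=cv2.cvtColor(im,cv2.COLOR_RGB2HSV)
m=((hsv[...,0]<9)&(hsv[...,1]>130)).astype('uint8'); m[:, :255]=0;m[:,310:]=0;m[:170]=0;m[240:]=0
n,l,s,c=cv2.connectedComponentsWithStats(m); print(s,c)
for i in range(1,n):
  if s[i,4]>50: x,y,w,h=s[i,:4]; print(ray('top2',x+w/2,y+h/2,.02),[ray('top2',*p,.02)[:2] for p in((x,y),(x+w,y+h))])
print(np.load('pics/top2.npz')['W'])
"
```

```text
[[     0      0    640    400 255979]
 [   281    193      1      1      1]
 [   280    195      1      1      1]
 [   288    198      2      2      2]
 [   290    201      1      1      1]
 [   273    202      1      1      1]
 [   272    205      1      1      1]
 [   288    205      2      3      3]
 [   273    209      2      1      2]
 [   281    208      1      1      1]
 [   284    208      2      1      2]
 [   278    210      1      2      2]
 [   280    211      1      1      1]
 [   286    210      1      1      1]
 [   284    213      1      1      1]
 [   280    214      1      1      1]] [[319.50307642 199.49948238]
 [281.         193.        ]
 [280.         195.        ]
 [288.5        198.5       ]
 [290.         201.        ]
 [273.         202.        ]
 [272.         205.        ]
 [288.66666667 206.        ]
 [273.5        209.        ]
 [281.         208.        ]
 [284.5        208.        ]
 [278.         210.5       ]
 [280.         211.        ]
 [286.         210.        ]
 [284.         213.        ]
 [280.         214.        ]]
[[ 0.01829622 -0.99115175  0.13146658  0.35959425]
 [-0.99958139 -0.02108021 -0.0198159   0.04567123]
 [ 0.02241191 -0.13104899 -0.99112253  1.61418899]
 [ 0.          0.          0.          1.        ]]
```

View pics/top2.png

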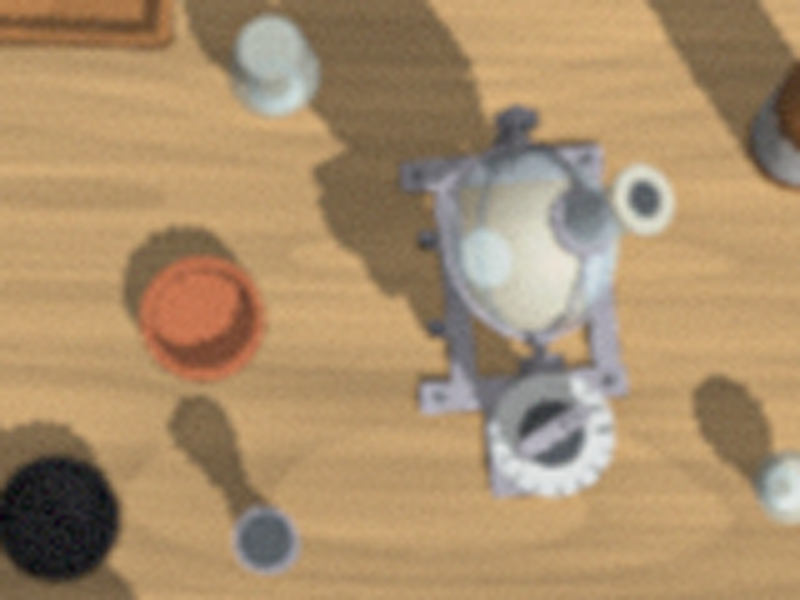

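```bash
python3 -c "
from h import *
P=lambda u,v,z: ray('top2',240+u/5,140+v/5,z)
r=lambda n,p:print(n,np.round(p,4))
FL,FR,BL,BR=[P(*p,.008) for p in((405,178),(425,400),(603,157),(625,385))]
for n,p in zip(('FL','FR','BL','BR'),(FL,FR,BL,BR)): r(n,p)
print('len',np.linalg.norm(FL-BL),np.linalg.norm(FR-BR),'w',np.linalg.norm(FL-FR))
C=(FL+FR+BL+BR)/4; r('C',C)
x=(BL+BR-FL-FR);x/=np.linalg.norm(x); yaw=np.arctan2(x[1],x[0]);print('yaw',np.degrees(yaw))
S=[P(428,238,.029),P(436,327,.029)]; r('studs',S); r('dist',np.linalg.norm(S[0]-S[1]))
D=P(203,315,.028); r('dish',D); print('dia',np.linalg.norm(P(140,315,.028)-P(265,315,.028)))
K=P(550,433,.186); r('dial',K); r('barA',P(525,450,.2175));r('barB',P(587,408,.2175))
y=np.array([-x[1],x[0],0]); r('dial from C',K-C-0);print((K-C)@x,(K-C)@y)
m=(S[0]+S[1])/2; print('stud mid in cradle',(m-C)@x,(m-C)@y)
for a in (0,-.3927,-.7854):
  pm=np.array([*C[:2],.16])+.135*(np.array([0,0,np.cos(a)])-np.sin(a)*x); q=proj('top2',pm); print(a,(q-[240,140])*5)
dr=(P(587,408,.2175)-P(525,450,.2175)); print('bar ang rel',np.degrees(np.arctan2(dr[1],dr[0])-yaw))
for n,u,v,z in(('glass',275,75,.08),('jig',266,540,.085),('stop',790,490,.06),('black',57,515,.028)): r(n,P(u,v,z))
"
```

```text
FL [0.6858 0.0155 0.008 ]
FR [ 0.5228 -0.0019  0.008 ]
BL [ 0.7048 -0.1296  0.008 ]
BR [ 0.5368 -0.1467  0.008 ]
len 0.14638024260063542 0.1454617607267408 w 0.16387548218162173
C [ 0.6126 -0.0657  0.008 ]
yaw -83.52173363522607
studs [[ 0.6379 -0.0014  0.029 ]
 [ 0.5734 -0.0083  0.029 ]]
dist 0.0649
dish [0.5786 0.1587 0.028 ]
dia 0.08929199553093158
dial [ 0.4851 -0.0773  0.186 ]
barA [ 0.4713 -0.059   0.2175]
barB [ 0.4986 -0.0977  0.2175]
dial from C [-0.1274 -0.0116  0.178 ]
-0.002837931299178972 -0.12792487199448327
stud mid in cradle -0.061205369116604166 2.29629358199015e-05
0 [548.51922219 205.6652364 ]
-0.3927 [631.64764166 201.25361113]
-0.7854 [695.88256371 203.88269254]
bar ang rel 28.632646010649978
glass [0.7427 0.1096 0.08  ]
jig [0.417  0.1071 0.085 ]
stop [ 0.4597 -0.2563  0.06  ]
black [0.4339 0.2573 0.028 ]
```

The crop shows terracotta dish centre (203,315), studs (428,238) and (436,327), and dial (550,433). The measured sizes agree with the given ones: dish 89 mm, stud spacing 65 mm, foot length 146 mm. The mouth's position matches the knob being one click before upright. Next I go behind the dish.

```bash
python3 -m handwheel '[[0,0,-7,36,-49,0,108],[0,0,-7,36,-49,0,108],[0,0,-7,37,-49,0,108],[0,0,-7,37,-49,0,108],[0,0,-7,36,-49,0,108],[0,0,-7,36,-49,0,108],[0,0,-7,37,-49,0,108],[0,0,-7,37,-49,0,108]]'; python3 -m handwheel '[[0,0,0,0,0,-40,108],[0,0,0,0,0,-40,108],[0,0,0,0,0,0,108]]'; python3 -c "
from h import *
print(ctrl.get_state()['width'],ctrl.get_state()['eef_pos'])
save('wrist','w1')
"
```

```text
clock: 1.15
eef_pos: [0.5678, 0.2228, 0.2225]
orientation: [-180.0, -0.0, 99.7]
force: [0.5, 1.2, 0.3]
width: 0.576
grip_force: 0.0
clock: 1.52
eef_pos: [0.5646, 0.2235, 0.1394]
orientation: [-179.6, 0.1, 99.9]
force: [-1.0, 0.3, 1.0]
width: 0.575
grip_force: 0.0
0.5747940091377439 [0.56458427 0.2235025  0.13944653]
```

View pics/w1.png

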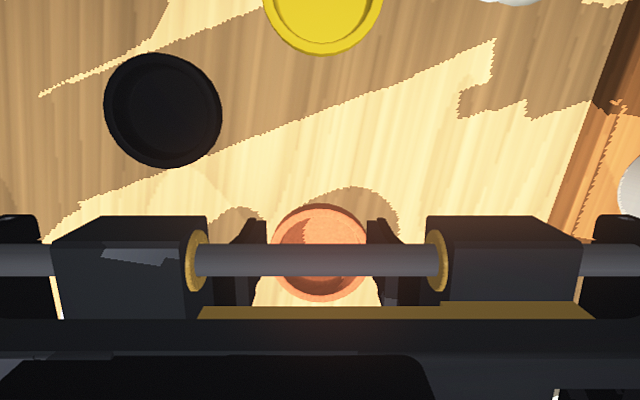

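The wrist view shows the terracotta dish at (320,253), centred between the fingers, with black at (162,110) and yellow at (322,10) behind the gripper.

```bash
python3 -c "
from h import *
print(ray('w1',320,253,.028), ray('w1',270,253,.028),ray('w1',371,253,.028))"; python3 -m handwheel '[[0,0,0,0,0,-40,108],[0,0,0,0,0,-40,108],[0,0,0,0,0,-40,108],[0,0,0,0,0,-7,108],[0,0,0,0,0,0,108],[0,0,0,0,0,0,108]]'
```

```text
[0.57718846 0.16394989 0.028     ] [0.53454478 0.1563696  0.028     ] [0.62059562 0.17166589 0.028     ]
clock: 2.33
eef_pos: [0.5688, 0.2252, 0.0179]
orientation: [179.8, -0.1, 100.0]
force: [-0.8, -1.3, 0.6]
width: 0.577
grip_force: 0.0
```

```bash
python3 -m handwheel '[[0,0,0,2,-14,-4,108],[0,0,0,2,-14,0,108],[0,0,-0.5,2,-14,0,108],[0,0,-0.5,2,-14,0,108],[0,0,-0.5,2,-14,0,108],[0,0,-0.5,2,-14,0,108],[0,0,-0.5,3,-14,0,108],[0,0,-0.5,3,-14,0,108]]'; python3 -m handwheel '[[0,0,-0.4,2,-8,0,108],[0,0,0,1,-6,0,108],[0,0,0,0,0,0,108]]'; python3 -c "
from h import *
save('top','top3',(270,160,370,235),6)"
```

```text
clock: 3.32
eef_pos: [0.5852, 0.1116, 0.0116]
orientation: [-180.0, -0.0, 96.9]
force: [-0.9, 3.1, 2.5]
width: 0.575
grip_force: 1.9
clock: 3.7
eef_pos: [0.5881, 0.0973, 0.0114]
orientation: [180.0, 0.1, 96.5]
force: [0.1, 0.3, 0.3]
width: 0.578
grip_force: 0.1
```

View pics/top3.png

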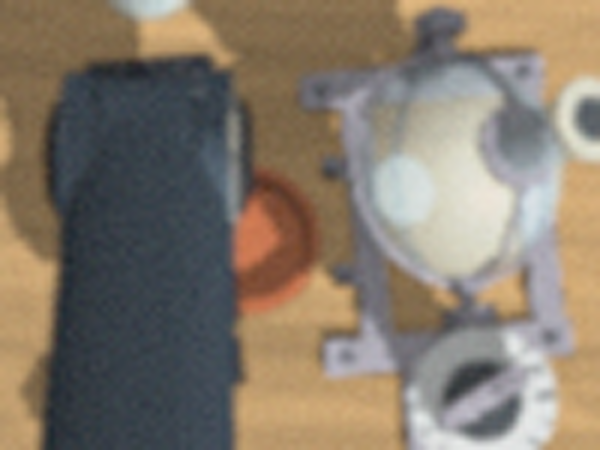

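```bash
python3 -c "
from h import *
im=np.load('pics/top3.npz')['im'].astype(int)
m=(im[...,0]>1.7*im[...,2])&(im[...,0]>1.55*im[...,1])
m[:, :300]=0;m[:,330:]=0;m[:180]=0;m[225:]=0
ys,xs=np.nonzero(m);print(len(xs),xs.min(),xs.max(),ys.min(),ys.max())
# right-edge circle fit in world at rim height
E=np.array([(x:=xs[ys==y].max()+.5,y) for y in range(ys.min()+1,ys.max()) if (ys==y).sum()>1])
W=np.array([ray('top3',*e,.028)[:2] for e in E])
from scipy.optimize import least_squares as L
f=L(lambda c:np.hypot(*(W-c).T)-.045,[.59,.05],loss='soft_l1',f_scale=.002);print(f.x,np.round(f.fun*1e3,1))
C=np.array([.6126,-.0657]);x=np.array([.1129,-.9936]);y=np.array([.9936,.1129])
d=f.x-(C-.1*x);print('cradle offset from seat mm',d@x*1e3,d@y*1e3)
t=ctrl.get_state()['eef_pos'][:2]; d=t-(C-.1*x);print('tool',d@x*1e3,d@y*1e3)
"
```

```text
224 309 322 188 211
[0.59333485 0.05570853] [-0.9  0.2 -0.   0.4  1.3 -0.5  1.3  0.1 -0.8 -1.4  1.8  1.8 -1.5 -0.9
 -0.1 -2.3 -0.8  0.9 -0.1  2.2 -0.3  0.4]
cradle offset from seat mm -22.80781146711518 -5.434832880675989
tool -64.92078061267543 -6.060744899100823
```

```bash
python3 -m handwheel '[[0,0,0,2,-5,0,108],[0,0,0,2,-5,0,108],[0,0,0,2,-4,0,108],[0,0,0,1,-3,0,108],[0,0,0,1,-2,0,108],[0,0,0,0,-1.5,0,108],[0,0,0,0,0,0,108]]'; python3 -m handwheel '[[0,0,0,0,-1.5,0,108],[0,0,0,0,0,0,108]]';  python3 -m handwheel '[[0,0,0,0.1,-1.5,0,108],[0,0,0,0,0,0,108]]'
```

```text
clock: 4.62
eef_pos: [0.5958, 0.0825, 0.0115]
orientation: [180.0, -0.3, 96.6]
force: [-1.2, 8.5, -0.7]
width: 0.579
grip_force: 4.1
clock: 4.88
eef_pos: [0.5958, 0.0824, 0.0116]
orientation: [180.0, -0.4, 96.7]
force: [-1.2, 11.1, -0.6]
width: 0.579
grip_force: 5.1
clock: 5.12
eef_pos: [0.5958, 0.0823, 0.0116]
orientation: [180.0, -0.5, 96.7]
force: [-0.8, 13.9, -0.0]
width: 0.576
grip_force: 6.1
```

```bash
python3 -m handwheel '[[0,0,0,0,4,0,108],[0,0,0,-1,10,0,108],[0,0,0,-3,30,0,108],[0,0,0,-6,50,0,108],[0,0,0,0,0,60,108],[0,0,0,0,0,60,108],[0,0,0,0,0,60,108],[0,0,0,0,0,0,108]]'; python3 -c "
from h import *
save('top','top4',(270,160,370,235),6)
im=np.load('pics/top4.npz')['im'].astype(int)
m=(im[...,0]>1.7*im[...,2])&(im[...,0]>1.55*im[...,1])
m[:, :295]=0;m[:,335:]=0;m[:175]=0;m[225:]=0
m=cv2.morphologyEx(m.astype('uint8'),cv2.MORPH_CLOSE,np.ones((5,5)))
n,l,s,c=cv2.connectedComponentsWithStats(m);i=1+s[1:,4].argmax();print(s[i])
k=max(cv2.findContours((l==i).astype('uint8'),0,1)[0],key=len)[:,0]
W=np.array([ray('top4',*e,.025)[:2] for e in k.astype(float)])
from scipy.optimize import least_squares as L
f=L(lambda c:np.hypot(*(W-c[:2]).T)-c[2],[.6,.035,.045],loss='soft_l1',f_scale=.002);print(f.x,np.round(f.fun*1e3,1))
C=np.array([.6126,-.0657]);x=np.array([.1129,-.9936]);y=np.array([.9936,.1129])
d=f.x[:2]-(C-.1*x);print('cradle offset from seat mm',d@x*1e3,d@y*1e3)
"
```

```text
clock: 6.12
eef_pos: [0.5899, 0.1687, 0.1974]
orientation: [179.3, -0.1, 96.5]
force: [-0.2, 0.5, -0.7]
width: 0.577
grip_force: 0.0
[303 186  24  24 451]
[0.60168711 0.03783397 0.04171102] [ 0.5 -2.4 -1.5 -0.2 -1.9  0.   2.1  1.8  2.  -0.2  1.  -0.6  1.5  0.6
 -0.1 -0.4 -0.4 -0.1  0.6 -1.9 -0.6 -2.2 -0.2 -0.8 -0.8 -0.1  1.2 -0.3
 -1.6  1.   0.4  0.1  0.1  0.4  1.   1.9 -0.3  1.2 -0.  -0.7  1.7 -0.8
 -0.2  1.  -0.5 -1.8  0.7  0.1 -0.2 -0.2  0.1  0.7 -1.7 -0.4 -2.  -0.
 -0.6  1.9 -0.5  0.2  1.5 -0.1 -1.4  1.2  0.6  0.3  0.2]
cradle offset from seat mm -4.104681057957404 0.8459353419531244
```

View pics/top4.png

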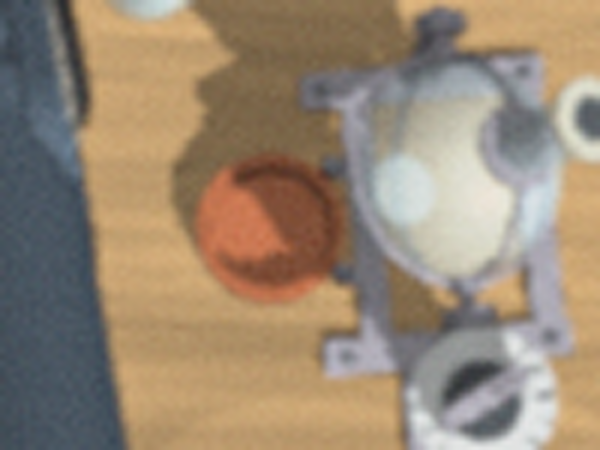

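```bash
python3 -c "
from h import *
c=ctrl.read_camera('wrist');print(np.round(c['mount'],3),np.round(c['camera_matrix']))"; python3 -m handwheel '[[0,0,0,-5,0,60,108],[0,0,0,-5,0,60,108],[0,0,0,-5,0,60,108],[0,0,0,-5,-20,0,108],[0,0,0,-5,-60,0,108],[0,0,0,-5,-60,0,108],[0,0,0,-5,-60,0,0],[0,0,0,0,0,0,0]]'
```

```text
[[-0.001 -0.969 -0.247  0.067]
 [ 1.    -0.001  0.001 -0.001]
 [-0.001 -0.247  0.969 -0.162]
 [ 0.     0.     0.     1.   ]] [[343.   0. 316.]
 [  0. 343. 189.]
 [  0.   0.   1.]]
clock: 7.22
eef_pos: [0.5492, -0.0383, 0.3695]
orientation: [-179.8, 0.1, 95.9]
force: [0.6, 1.3, -0.5]
width: 0.72
grip_force: 0.0
```

```bash
python3 -m handwheel '[[0,0,0,-20,-45,0,0],[0,0,0,-10,-30,0,0],[0,0,0,0,0,0,0],[0,0,0,0,0,0,0]]';python3 -c "
from h import *
save('wrist','w2')
C=np.array([.6126,-.0657]);x=np.array([.1129,-.9936]);y=np.array([.9936,.1129])
s=C-.1*x
for n,p in(('seat',[*s,.028]),('knob',[*(C-.13*y),.2175]),('stud1',[*(s+.039*x+.033*y),.029]),('stud2',[*(s+.039*x-.033*y),.029])): print(n,proj('w2',p))
"
```

```text
clock: 7.72
eef_pos: [0.5211, -0.1045, 0.37]
orientation: [-179.9, -0.1, 96.7]
force: [-0.0, 0.5, 0.2]
width: 0.995
grip_force: 0.0
seat [386.03082456  55.60720749]
knob [279.07951356 144.53252696]
stud1 [408.19039936  85.1035762 ]
stud2 [361.24111458  84.99881796]
```

View pics/w2.png

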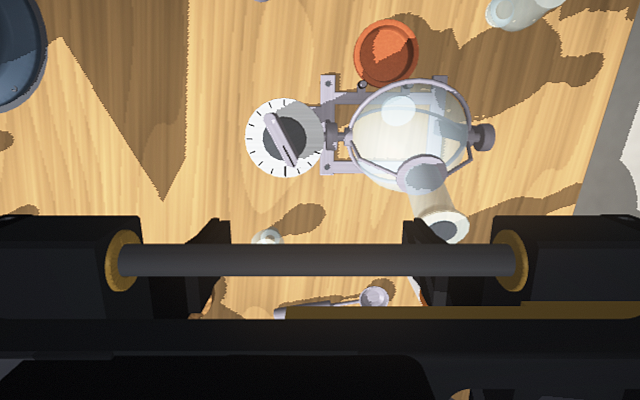

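The dish is at (386,54) against a predicted seat of (386,56), touching the studs. The knob bar runs from (267,115) to its pointer end at (295,164), and the long mark is at (285,170). So it is one click before upright.

```bash
python3 -c "
from h import *
print('dish',ray('w2',386,53.5,.028))
im=np.load('pics/w2.npz')['im'][85:190,235:335]
cv2.imwrite('pics/k1.png',cv2.resize(im[...,::-1],None,fx=5.5,fy=5.5,interpolation=cv2.INTER_CUBIC))
a,b=ray('w2',267,115,.2175),ray('w2',295,164,.2175);print(a,b,(a+b)/2,np.linalg.norm(a-b),np.degrees(np.arctan2(*(b-a)[1::-1])))
print('dial',ray('w2',285,138,.186))
"
```

```text
dish [0.60081747 0.0363498  0.028     ]
[ 0.4702993  -0.05521538  0.2175    ] [ 0.49975254 -0.0966992   0.2175    ] [ 0.48502592 -0.07595729  0.2175    ] 0.05087632510857828 -54.625485440156424
dial [ 0.4857723  -0.07735291  0.186     ]
```

View pics/k1.png

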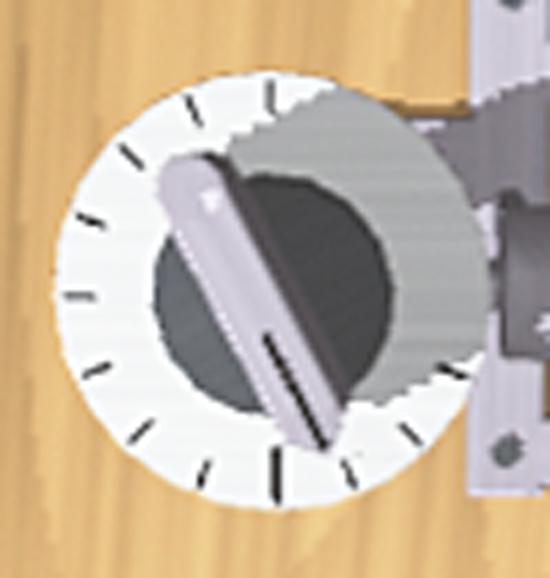

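Confirmed: the pointer is on the first short mark counter-clockwise of the long mark, so seven clicks (157.5°) are needed. Now I move above the knob.

```bash
python3 -m handwheel '[[0,0,7.4,-12,8.5,0,130],[0,0,7.5,-12,9,0,130],[0,0,7.5,-12,9,0,130],[0,0,0,0,0,-50,130],[0,0,0,0,0,-50,130],[0,0,0,0,0,0,130],[0,0,0,0,0,0,130]]'; python3 -c "
from h import *
print(ctrl.get_state()['eef_pos'],ctrl.get_state()['q'])"
```

```text
clock: 8.65
eef_pos: [0.4865, -0.079, 0.2731]
orientation: [179.9, 0.1, 119.0]
force: [1.0, -0.9, -1.1]
width: 0.498
grip_force: 0.0
[ 0.48652467 -0.07902108  0.27306199] [-18.48719659   6.79184977  25.32203389 109.38931946  -3.22287952
  64.37702703  37.08815547]
```

```bash
python3 -m handwheel '[[0,0,0,-1,1,-30,130],[0,0,0,0,0,-30,130],[0,0,0,0,0,-16,130],[0,0,0,0,0,0,130],[0,0,0,0,0,0,130]]'; python3 -m handwheel '[[0,0,0,0,0,0,170],[0,0,0,0,0,0,200],[0,0,0,0,0,0,255],[0,0,0,0,0,0,255],[0,0,0,0,0,0,255],[0,0,0,0,0,0,255]]'
```

```text
clock: 9.28
eef_pos: [0.4854, -0.0787, 0.197]
orientation: [179.9, 0.1, 119.0]
force: [0.6, 0.9, 0.3]
width: 0.489
grip_force: 0.0
clock: 10.02
eef_pos: [0.4857, -0.0781, 0.1958]
orientation: [179.8, 0.1, 119.0]
force: [5.4, 1.1, -3.6]
width: 0.13
grip_force: 30.0
```

The bar is gripped: the opening is about 12 mm. Now I turn clockwise.

```bash
python3 -m handwheel '[[0,0,-5.5,0,0,0,255],[0,0,-5.5,0,0,0,255],[0,0,-5.5,0,0,0,255],[0,0,-6,0,0,0,255],[0,0,0,0,0,0,255],[0,0,0,0,0,0,255]]'; python3 -m handwheel '[[0,0,-5.5,0,0,0,255],[0,0,-5.5,0,0,0,255],[0,0,-5.5,0,0,0,255],[0,0,-6,0,0,0,255],[0,0,0,0,0,0,255]]'
```

```text
clock: 10.78
eef_pos: [0.4854, -0.0781, 0.1958]
orientation: [179.8, 0.0, 96.6]
force: [5.3, 1.6, -3.9]
width: 0.135
grip_force: 30.0
clock: 11.4
eef_pos: [0.4851, -0.0781, 0.1958]
orientation: [179.9, -0.0, 74.1]
force: [5.5, 1.9, -2.2]
width: 0.139
grip_force: 30.0
```

Smooth. Five more clicks to go (112.5°), ending at yaw −38.5°.

```bash
python3 -m handwheel '[[0,0,-5.5,0,0,0,255],[0,0,-5.5,0,0,0,255],[0,0,-5.5,0,0,0,255],[0,0,-6,0,0,0,255],[0,0,-5.5,0,0,0,255],[0,0,-5.5,0,0,0,255],[0,0,-5.5,0,0,0,255],[0,0,-6,0,0,0,255]]'; python3 -m handwheel '[[0,0,-5.5,0,0,0,255],[0,0,-5.5,0,0,0,255],[0,0,-5.5,0,0,0,255],[0,0,-6,0,0,0,255],[0,0,-5.5,0,0,0,255],[0,0,-5.5,0,0,0,255],[0,0,-5.5,0,0,0,255],[0,0,-6,0,0,0,255]]'; python3 -m handwheel '[[0,0,-5.5,0,0,0,255],[0,0,-5.5,0,0,0,255],[0,0,-5.5,0,0,0,255],[0,0,-6,0,0,0,255],[0,0,0,0,0,0,255],[0,0,0,0,0,0,255],[0,0,0,0,0,0,255]]'; python3 -c "
from h import *
print(ctrl.get_state()['torque'],ctrl.get_state()['q'])"
```

```text
clock: 12.4
eef_pos: [0.4846, -0.0778, 0.1958]
orientation: [-180.0, -0.1, 29.0]
force: [3.4, 1.2, -0.6]
width: 0.135
grip_force: 30.0
clock: 13.4
eef_pos: [0.4846, -0.0772, 0.1958]
orientation: [-179.9, 0.0, -16.0]
force: [3.3, 4.3, -0.2]
width: 0.135
grip_force: 30.0
clock: 14.28
eef_pos: [0.4847, -0.0769, 0.1958]
orientation: [-179.9, 0.1, -38.3]
force: [3.7, 4.4, 0.3]
width: 0.132
grip_force: 30.0
[ 1.01324465 -0.56435067 -0.12124188] [ -40.51154931   15.41847457   53.89900229  116.26459626  -15.29211129
   55.4831754  -107.1339214 ]
```

```bash
python3 -m handwheel '[[0,0,0,0,0,0,200],[0,0,0,0,0,0,150],[0,0,0,0,0,0,130],[0,0,0,0,0,0,130],[0,0,0,0,0,20,130],[0,0,0,0,0,50,130],[0,0,0,0,0,50,130],[0,0,0,0,0,50,130]]'; python3 -m handwheel '[[0,0,0,-10,-50,0,130],[0,0,0,-10,-50,0,130],[0,0,0,-10,-50,0,130],[0,0,0,0,-50,0,130],[0,0,0,0,-50,0,130],[0,0,0,0,0,0,130],[0,0,0,0,0,0,130]]'; python3 -c "
from h import *
save('top','top5',(270,160,370,235),8)
C=np.array([.6126,-.0657]);x=np.array([.1129,-.9936])
for k in (5,6,7):
  a=.3927*k; p=np.array([*C,.16])+.135*np.array([*(-np.sin(a)*x),np.cos(a)]); print(k,(proj('top5',p)-[270,160])*8)
print((proj('top5',[*(C-.1*x),.028])-[270,160])*8)"
```

```text
clock: 15.28
eef_pos: [0.4837, -0.0788, 0.3671]
orientation: [180.0, 0.0, -38.6]
force: [-0.1, 0.8, 0.5]
width: 0.492
grip_force: 0.0
clock: 16.15
eef_pos: [0.454, -0.3283, 0.3652]
orientation: [-180.0, 0.1, -38.6]
force: [-0.1, 0.5, 0.3]
width: 0.492
grip_force: 0.0
5 [309.47085073 276.78496694]
6 [376.4100231  286.44112369]
7 [473.006558   287.70398735]
[365.22095814 299.90964656]
```

View pics/top5.png

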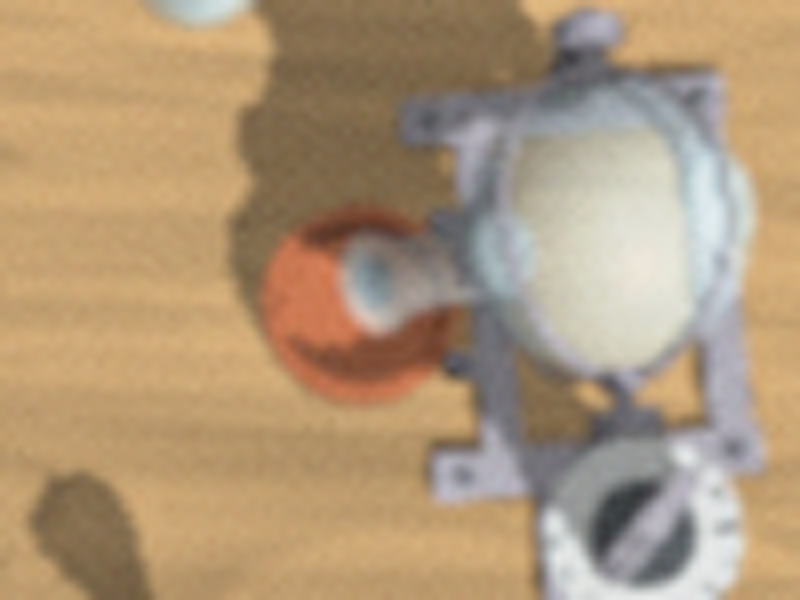

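The mouth at (375,285) matches click 6 (predicted (376,286)), and it is over the dish. I'll check the dish-to-stud gap numerically from the sharper wrist image.

```bash
python3 -c "
from h import *
im=np.load('pics/w2.npz')['im'].astype(int)
m=(im[...,0]>1.5*im[...,2])&(im[...,0]>1.45*im[...,1]); m[:, :345]=0;m[:,430:]=0;m[100:]=0
m=cv2.morphologyEx(m.astype('uint8'),cv2.MORPH_CLOSE,np.ones((5,5)))
n,l,s,c=cv2.connectedComponentsWithStats(m);i=1+s[1:,4].argmax();print(s[i])
k=max(cv2.findContours((l==i).astype('uint8'),0,1)[0],key=len)[:,0].astype(float)
k+=.5*(k-k.mean(0))/np.linalg.norm(k-k.mean(0),axis=1)[:,None]
W=np.array([ray('w2',*e,.028)[:2] for e in k])
from scipy.optimize import least_squares as L
C=np.array([.6126,-.0657]);x=np.array([.1129,-.9936]);y=np.array([.9936,.1129])
f=L(lambda c:np.hypot(*(W-c[:2]).T)-c[2],[.6,.035,.045],loss='soft_l1',f_scale=.001);print(f.x)
d=f.x[:2]-(C-.1*x);print('off mm',d@x*1e3,d@y*1e3)
o=im[30:105,345:430].astype('uint8')
cv2.imwrite('pics/d1.png',cv2.resize(o[...,::-1],None,fx=7,fy=7,interpolation=cv2.INTER_CUBIC))"
```

```text
[ 353   19   66   69 3485]
[0.60059765 0.03590067 0.04489614]
off mm -2.3067494225342977 -0.4548167859887897
```

View pics/d1.png

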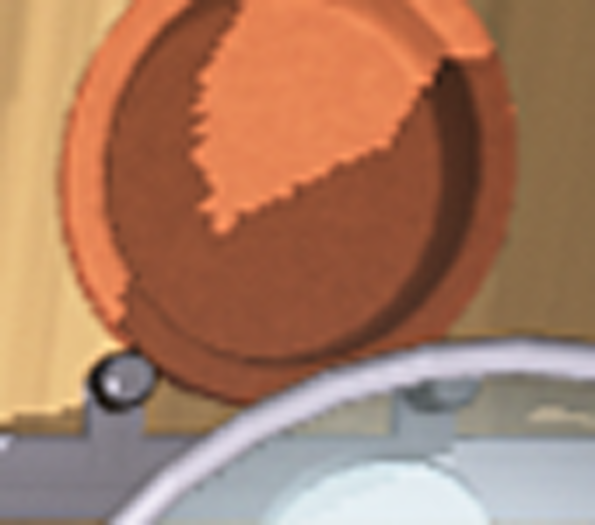

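The dish touches the left stud (125,378) and lies symmetrically to the right one (440,388). Its offset from the seat is about 2 mm, which is within the calibration error. I'm handing in.

```bash
python3 -c "
from rig import ctrl
print(ctrl.sign_off())"
```

```text
the job is handed in; nothing more can be done
None
```

I pushed the dish up against the studs (about 2 mm from the seat by camera), turned the knob to the sixth click past upright with the mouth over the dish, and handed the job in at about 16 s; no verdict came back.

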